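Loosen the clamp wheel two marks and swing the bar off the painting

ROBOT

A 6-joint arm with a two-finger parallel gripper is mounted at the origin on the work surface. World frame = base frame: x ahead of the robot, y to its left, z up, the work surface at z = 0. Lengths are in m, angles in rad, forces in N, time in s.
With the tool pointing down it reaches from about 0.4 to 0.925 m from the base axis. Payload 3.4 kg.
Tool frame: the origin (TCP) lies between the finger pads; the fingertips stand 14 mm ahead of it and the grasp point (between the pads) lies 5 mm behind it; z points along the fingers, y is the line along which they close (so a half turn about z gives the same grasp; the last joint's range is limited). The gripper opens to 85 mm and grips with 20 to 120 N. Pads are 22 mm wide; open, the fingers measure 114 mm over their backs; the gripper's body (76 mm by 85 mm) begins 54 mm behind the grasp point. The pads swing forward as they close: fully open they stand 13 mm farther back than shut.
Start: joints at [-1.216, 0.307, 1.506, -0, 1.328, -0.073], TCP at [0.239, -0.523, 0.245] pointing down, gripper open.
Joint ranges: [-3.12, 3.12], [-1.05, 2.28], [0.14, 2.33], [-1.42, 4.57], [0.1, 2.73], [-2.68, 2.68]. Speed limits (rad/s): [2.57, 2.57, 3.14, 3.14, 3.14, 3.14].

INTERFACE

Orientations are given as a 3x3 rotation matrix whose columns are the frame's x, y, z axes.
In Python, from bench import arm, cams, workorder gives the robot as it stands.
- The arm moves only by the shell command python3 -m crank 'ROWS' [OPENING] [FORCE]. ROWS is JSON, a list of rows, each a list of 4 numbers: the shift along the tool's x, y, z in mm, then the turn about the tool's z in rad. In form: [[tx, ty, tz, spin], ...]. A call has 1 to 8 rows; each row shifts and turns the commanded pose from where the row before left it, along the tool's axes as they then stand; what a row does not reach is not made up. A row lasts 1/8 s, in which the tool goes at most 62.5 mm and 10.7 degrees, less where a joint would pass 70% of its speed; a pose out of reach is approached as far as the arm can. A call with a gripper value outside its range is refused whole. OPENING is the finger opening in mm, from 0 to 85.4, set as the call begins (- or left out, the last holds). The fingers move at their own pace and stop on an object; FORCE is the grip in N (left out, the last holds). Time passes only in rows, so rows that do not move let the fingers close. It gives the time, the measured TCP pose, the force, the opening and the grip force at its end, in the units of the state.
- arm.get_state(): the state, without advancing time (a new reading comes with each control period).
- cams.get_image(name): name is "scene" or "top" or "wrist"; returns the picture (384x512x3 uint8, blue, green, red); there is no depth.
- cams.camera_info(name): a dict with "fx", "fy", "cx", "cy" (pixels), "pose" (4x4, takes a point from camera to world coordinates); the wrist camera has in their place "mount" (4x4, takes a point from camera to tool coordinates, whose origin is the TCP and whose axes are the flange's). Camera axes: x right, y up, looking along -z (the intrinsics and any distortion apply to the point x, -y, -z); pixel columns grow to the right and rows downward; lengths in m; the calibration is good to about 2 mm. A picture is of the moment at which its call begins: read the wrist's pose just before it. camera_info takes no time and is no camera call.
- workorder.sign_off(): hands the job in; it is judged then, once.
The state is a dict: "t": time; "joint_pos": joint angles; "dq": joint speeds; "joint_torque": joint torques, N m; "tcp_pos": TCP position; "tool_rot": TCP orientation; "force": force on the tool from outside, world axes, zero at the start; "torque": the same for the moment, N m; "opening": finger opening in m; "gripper_force": force on a finger pad.
Only numpy, scipy, OpenCV 4.12 (cv2) and the standard library are available. Lean on these libraries where they do the work, as an engineer would, in place of code of your own. Each camera call takes 0.05 s, during which the arm holds its last target. There are 200 camera calls.

TASK

Free the little painting from its table clamp; nothing needs to be gripped. With a fingertip on the knurled rim, roll the black wheel anticlockwise (seen from above) until its white mark has come round to the yellow pointer for the second time, and leave it lined up there. Only then push the red bar with the fingertips, anticlockwise away from you, until it is well clear of the painting; do not shift or lift the painting, and leave the things standing around where they are.

Things in the scene. Friction and masses are not known exactly. Their poses are not given: they have to be found in the camera images.
- clamp: The table clamp, fixed to the table: a round grey foot of diameter 160 and height 22 mm, carrying an upright post on which the red bar and, above it, the black wheel turn. Origin: on the table surface at the wheel's and bar's common vertical axis; z up. The yellow pointer lies towards +y of this frame, the painting towards -y.
- pointer (a point): Centre of the yellow pointer painted flat on the top of the clamp's foot (23 mm above the table), 63 mm from the axis, just outside the wheel's rim as seen from above.
- wheel_top (a point): Centre of the top face of the black lock wheel, on its axis, 88 mm above the table. The wheel is a disc of diameter 102 mm over its knurls (36 upright ridges 2.5 mm proud), 22 mm thick: its rim spans 66 to 88 mm above the table. A steel boss of diameter 26 mm stands 10 mm above the top. All round the rim is free space; the red bar passes below the wheel (top at 50 mm).
- wheel_mark (a point): Outer end of the white stripe on the wheel's top face, 46 mm from the axis and 88 mm above the table; turns with the wheel.
- wheel (a joint): Turn of the wheel in rad, growing anticlockwise seen from above (loosening); 0 is fully tight with the white mark at the pointer. It starts 0.4 to 2.0 past tight; the mark meets the pointer the first time at 6.28 and the second time at 12.57. It can turn on to 18.85. It turns stiffly (about 1 N at the rim), does not rise, and stays where it is left.
- bar (a joint): Swing of the red bar in rad, growing anticlockwise seen from above; 0 points along -y of the clamp's frame, over the middle of the painting. Starts between -0.12 and 0.12; stops at 1.4. It is clear of the painting from about 0.8. It stays where it is left and takes about 1.2 N to push at bar_push.
- bar_push (a point): Middle of the red bar 130 mm from the axis, 42 mm above the table: a good place to push its side. The bar is 26 mm wide and 16 mm thick (34 to 50 mm above the table) and reaches 195 mm from the axis; a black rubber foot (the last 30 mm of it) hangs to 17 mm above the table.
- painting: Small loose painting on a wooden panel, 120 (x) by 160 (y) by 14 mm, yellow surround, lying on the table under the bar. Origin: centre of its underside.
- eraser: White eraser block, 22 x 45 x 13 mm, loose, on the robot's side of the clamp. Origin: centre of its underside.
- tape: Yellow roll of tape lying flat, 70 mm across, 24 mm high, loose, beyond the pointer. Origin: centre of its underside.
- paint_jar: Green glass paint jar, 60 mm across, 70 mm high, loose. Origin: centre of its underside.
- water_cup: Blue plastic water cup, 72 mm across, 85 mm high, loose. Origin: centre of its underside.
- brush: Paint brush lying on the table, 200 mm long, loose. Origin: centre of its underside.
- mug: White mug, 80 mm across, 90 mm high, loose. Origin: centre of its underside.
- paint_box: White watercolour box with colour pans, 110 x 200 x 14 mm, loose. Origin: centre of its underside.

How it is judged:
By the outcome, as a careful person would: the job done as asked, in the order asked, and still so for the second after the job is handed in, with the robot touching nothing.
It also fails if it takes over 72 s, if anything falls off the work surface, if the arm or the gripper's body presses on something with over 40 N, if the wrist force passes 120 N, or if a joint passes its speed limit or range.

## Working session

There is one attempt and no reset: what is moved stays moved. The work goes in short steps, Python scripts to look and compute and a shell command to move; the robot and the scene stay as the last step left them, time stands still between calls to the robot, and variables do not carry over. Pictures are saved under pics/ and viewed, at most 10 in all, crops included, and the job is handed in when it is done.

```bash
mkdir -p pics; ls; python3 - <<'E'
from bench import arm,cams
import cv2,numpy as np
s=arm.get_state();print(s['t'],s['tcp_pos'],s['tool_rot'],s['opening'])
for n in("top","scene"):
    i=cams.camera_info(n);print(n,i)
    cv2.imwrite(f"pics/{n}0.png",cams.get_image(n))
print(cams.camera_info("wrist"))
E
```

```text
pics
0.0 [ 0.23880647 -0.52234228  0.2443795 ] [[ 9.09470167e-01  4.15768581e-01 -7.09331957e-04]
 [ 4.15769160e-01 -9.09468185e-01  1.90412861e-03]
 [ 1.46562004e-04 -2.02666652e-03 -9.99997936e-01]] 0.0858904267394173
top {'fx': 416.01818679078184, 'fy': 416.01818679078184, 'cx': 257.47884765717606, 'cy': 194.63547422012564, 'pose': array([[ 0.06307019,  0.96746334, -0.24502416,  0.30780859],
       [-0.99800768,  0.06155283, -0.01385345, -0.03743197],
       [ 0.00167923,  0.24540974,  0.96941799,  1.16710551],
       [ 0.        ,  0.        ,  0.        ,  1.        ]])}
scene {'fx': 396.606689100151, 'fy': 396.606689100151, 'cx': 259.75453960590454, 'cy': 192.94733296556618, 'pose': array([[-0.77892509, -0.35269073,  0.51854118,  1.23155175],
       [ 0.62673352, -0.46671126,  0.62400777,  0.79038424],
       [ 0.02192725,  0.81104244,  0.58457621,  0.8615906 ],
       [ 0.        ,  0.        ,  0.        ,  1.        ]])}
{'fx': 317.2186588858958, 'fy': 317.2186588858958, 'cx': 255.77152505064038, 'cy': 192.48868726398572, 'mount': array([[ 4.99377597e-04,  9.56268162e-01,  2.92490945e-01,
         7.41363098e-02],
       [ 9.99999863e-01, -5.24218581e-04,  6.55066529e-06,
         1.46387174e-03],
       [ 1.59593381e-04,  2.92490902e-01, -9.56268292e-01,
        -1.27428944e-01],
       [ 0.00000000e+00,  0.00000000e+00,  0.00000000e+00,
         1.00000000e+00]])}
```

View pics/top0.png

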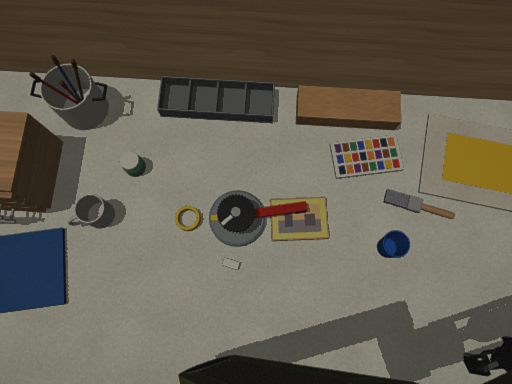

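View pics/scene0.png

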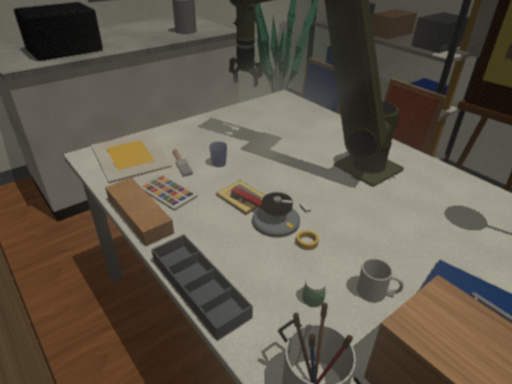

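The top view shows the foot centred near (237,217), the wheel at (236,212) with its mark to the lower left, and the pointer at (214,217). The red bar runs to (307,207) and the painting is at (299,219). The scene view agrees with this, with clear space all round the wheel.

```bash
cat > h.py <<'E'
from bench import arm,cams
import cv2,numpy as np
def ray(name,uv,z,s=None):
    i=cams.camera_info(name)
    if name=="wrist":
        T=np.eye(4);T[:3,:3]=s['tool_rot'];T[:3,3]=s['tcp_pos'];P=T@i['mount']
    else:P=i['pose']
    uv=np.atleast_2d(np.asarray(uv,float))
    d=np.c_[(uv[:,0]-i['cx'])/i['fx'],-(uv[:,1]-i['cy'])/i['fy'],-np.ones(len(uv))]@P[:3,:3].T
    o=P[:3,3]
    return (o+d*((z-o[2])/d[:,2])[:,None])[:,:2]
def mask(img,lo,hi,roi=None):
    m=cv2.inRange(cv2.cvtColor(img,cv2.COLOR_BGR2HSV),lo,hi)
    if roi:
        r=np.zeros_like(m);x0,y0,x1,y1=roi;r[y0:y1,x0:x1]=1;m=m*r
    return m
def blob(m):
    n,l,st,c=cv2.connectedComponentsWithStats(m)
    k=1+np.argmax(st[1:,4]);return c[k],st[k],(l==k).astype(np.uint8)
E
python3 - <<'E'
from h import *
im=cv2.imread('pics/top0.png')
cv2.imwrite('pics/crop0.png',cv2.resize(im[170:280,170:340],None,fx=4.5,fy=4.5,interpolation=cv2.INTER_CUBIC))
for n,lo,hi,roi,z in [('pointer',(15,120,100),(35,255,255),(205,205,222,230),.023),('red',(0,150,60),(8,255,255),(240,190,320,230),.05)]:
    c,st,m=blob(mask(im,lo,hi,roi));print(n,c,st,ray('top',c,z))
    if n=='red': 
        ct=max(cv2.findContours(m,0,2)[0],key=cv2.contourArea);b=cv2.boxPoints(cv2.minAreaRect(ct));print(ray('top',b,z))
print('wheeltop/foot guess',ray('top',(236,211),.098),ray('top',(237,217),.022))
hsv=cv2.cvtColor(im,cv2.COLOR_BGR2HSV);print(hsv[217,210:220])
E
```

```text
pointer [213.76923077 217.61538462] [211 215   7   6  39] [[0.5230457  0.09675666]]
red [280.4248927  209.11587983] [255 202  52  15 466] [[ 0.55322614 -0.08693798]]
[[ 0.55148617 -0.01414569]
 [ 0.58013539 -0.15481978]
 [ 0.55423947 -0.15915788]
 [ 0.52586314 -0.01924615]]
wheeltop/foot guess [[0.5302336  0.03131049]] [[0.52910554 0.03210243]]
[[ 24  84  91]
 [ 24 203 146]
 [ 24 204 146]
 [ 24 202 143]
 [ 24 205 143]
 [ 24 206 145]
 [ 25 197 146]
 [ 26 181  83]
 [ 30  10  26]
 [130  27  28]]
```

View pics/crop0.png

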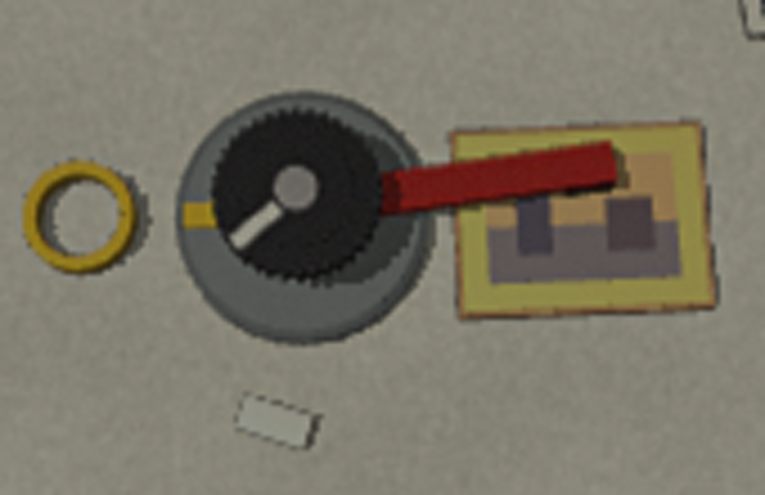

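```bash
python3 -m crank '[[42,-27,0,0],[42,-27,0,0],[42,-27,0,0],[42,-27,0,0],[42,-27,0,0],[40,-26,0,0],[28,-41,0,0],[28,-41,0,0]]' 0 ; python3 -m crank '[[28,-42,0,0],[28,-42,0,0],[28,-42,0,0],[28,-42,0,0],[28,-42,0,0],[0,0,-5,0.17],[0,0,-5,0.17],[0,0,0,0.17]]'; python3 -m crank '[[0,0,-10,0.17],[0,0,-10,0.17],[0,0,-10,0.13],[0,0,0,0],[0,0,0,0]]'
python3 - <<'E'
from h import *
s=arm.get_state();print(s['t'],s['tcp_pos'],s['tool_rot'],s['joint_pos'],s['force'])
im=cams.get_image('wrist');cv2.imwrite('pics/w1.png',im)
E
```

```text
t: 1.1
tcp_pos: [0.4164, -0.1731, 0.2449]
tool_rot: [[0.91, 0.416, -0.001], [0.416, -0.91, 0.0], [-0.0, -0.001, -1.0]]
force: [0.6, -0.3, -0.2]
opening: 0.0003
gripper_force: 0.0
t: 2.1
tcp_pos: [0.4562, 0.0749, 0.2553]
tool_rot: [[0.996, -0.086, -0.0], [-0.086, -0.996, -0.0], [-0.0, 0.0, -1.0]]
force: [-0.2, 1.0, -0.8]
opening: -0.0001
gripper_force: 0.0
t: 2.72
tcp_pos: [0.4559, 0.0744, 0.2848]
tool_rot: [[0.853, -0.522, -0.001], [-0.522, -0.853, -0.0], [-0.001, 0.001, -1.0]]
force: [0.6, 0.2, 0.0]
opening: -0.0
gripper_force: 0.0
2.725 [0.45592344 0.07441229 0.28475698] [[ 8.52999034e-01 -5.21911570e-01 -9.80217354e-04]
 [-5.21911878e-01 -8.52999406e-01 -6.95791832e-05]
 [-7.99810640e-04  5.70938056e-04 -9.99999517e-01]] [ 7.03079499e-02  1.16354004e-01  1.66113462e+00 -5.58754301e-07
  1.36508672e+00  2.19019514e+00] [0.64095888 0.15190602 0.02489158]
```

View pics/w1.png

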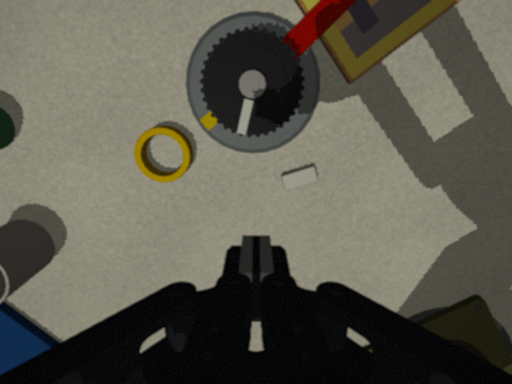

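The wrist view shows the boss at (252,84), the mark's outer end at (243,132), the pointer at (208,120) and the shut fingertips at (256,237).

```bash
cat >> h.py <<'E'
def mark(im,s,axis,show=True):
    """angle of white stripe (world) about axis from wrist view, by bright pixels on the 88 mm plane, radius 17..47"""
    v,u=np.mgrid[0:384,0:512];uv=np.c_[u.ravel(),v.ravel()]
    p=ray('wrist',uv,.088,s)-axis;r=np.hypot(*p.T)
    g=cv2.cvtColor(im,cv2.COLOR_BGR2HSV).reshape(-1,3)
    k=(r>.022)&(r<.045)&(g[:,2]>110)&(g[:,1]<70)
    q=p[k];c=(q/np.hypot(*q.T)[:,None]).sum(0)
    return np.arctan2(c[1],c[0]),k.sum(),np.hypot(*c)/max(1,k.sum())
E
python3 - <<'E'
from h import *
s=arm.get_state();im=cv2.imread('pics/w1.png')
print('boss',ray('wrist',(252,84),.098,s),'foot',ray('wrist',(253,82),.022,s))
c,st,m=blob(mask(im,(15,120,90),(35,255,255),(198,108,220,135)));print('ptr',c,st,ray('wrist',c,.023,s))
hsv=cv2.cvtColor(im,cv2.COLOR_BGR2HSV);print(hsv[120,243],hsv[84,252])
hit=cv2.HoughCircles(cv2.GaussianBlur(cv2.cvtColor(im,6),(3,3),0)[:200],cv2.HOUGH_GRADIENT,1.2,60,param1=100,param2=25,minRadius=45,maxRadius=75);print(hit)
for ax in [(.529,.0315),tuple(ray('wrist',(252,84),.098,s)[0])]:print(ax,mark(im,s,np.array(ax)))
print('tip',ray('wrist',(256,237),s['tcp_pos'][2]-.014,s)-s['tcp_pos'][:2])
E
```

```text
boss [[0.53002219 0.03162594]] foot [[0.53375543 0.02888986]]
ptr [208.44444444 120.62962963] [200 111  17  19 189] [[0.5243148  0.09742681]]
[ 34  25 154] [ 23  20 116]
[[[253.8       78.600006  67.68    ]]]
(0.529, 0.0315) (np.float64(2.3188585276971527), np.int64(215), np.float64(0.99646601384908))
(np.float64(0.5300221916810033), np.float64(0.031625943301125635)) (np.float64(2.3449795828695126), np.int64(216), np.float64(0.9964319060994365))
tip [[ 0.00748524 -0.00610934]]
```

```bash
python3 -m crank '[[0,-2,50,0],[0,0,50,0],[0,0,50,0],[0,0,46,0],[10,0,0,0],[8,0,0,0],[4,0,0,0],[0,0,0,0]]'; python3 -m crank '[[2,0,0,0],[2,0,0,0],[0,0,0,0]]'
```

```text
t: 3.78
tcp_pos: [0.4771, 0.0647, 0.0907]
tool_rot: [[0.852, -0.524, 0.003], [-0.524, -0.852, 0.001], [0.002, -0.002, -1.0]]
force: [-0.9, 1.1, 1.4]
opening: -0.0002
gripper_force: 0.8
t: 4.15
tcp_pos: [0.4767, 0.0635, 0.0896]
tool_rot: [[0.852, -0.524, -0.004], [-0.524, -0.852, 0.002], [-0.005, 0.001, -1.0]]
force: [-6.1, 5.5, 4.9]
opening: -0.0001
gripper_force: 4.1
```

```bash
python3 -m crank '[[0.74,9.24,0,-0.16],[0.74,9.24,0,-0.16],[0.74,9.24,0,-0.16],[0.74,9.24,0,-0.16],[0.74,9.24,0,-0.16],[0.74,9.24,0,-0.16],[0.74,9.24,0,-0.16],[0.74,9.24,0,-0.16]]'; cat >m.py <<'E'
from h import *
import sys
s=arm.get_state();im=cams.get_image('wrist');cv2.imwrite('pics/last.png',im)
ax=np.array([.530,.0315]);d=s['tcp_pos'][:2]-ax
a,n,c=mark(im,s,ax);R=s['tool_rot']
print('t %.2f r %.4f phi %.3f yaw+pi %.3f z %.4f'%(s['t'],np.hypot(*d),np.arctan2(d[1],d[0])%6.2832,np.arctan2(R[1,0],R[0,0])+np.pi,s['tcp_pos'][2]),'j6 %.2f'%s['joint_pos'][5],'F',s['force'].round(1))
print('wheel mod 2pi %.3f'%((a-1.665)%(2*np.pi)),n,c)
E
python3 m.py
```

```text
t: 5.15
tcp_pos: [0.4838, -0.0074, 0.0895]
tool_rot: [[0.742, 0.671, -0.003], [0.671, -0.742, -0.001], [-0.003, -0.001, -1.0]]
force: [-3.5, -1.4, 2.2]
opening: -0.0002
gripper_force: 1.9
t 5.15 r 0.0604 phi 3.841 yaw+pi 3.877 z 0.0895 j6 0.74 F [-3.5 -1.4  2.2]
wheel mod 2pi 1.943 1165 0.9957611483822771
```

View pics/last.png

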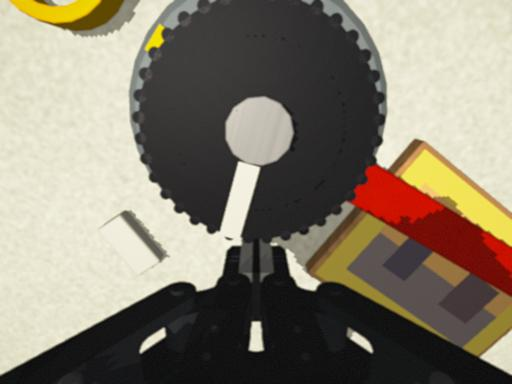

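The mark is clear in this view, with its outer end at (232,238), and the wheel has moved with the finger. The pointer is at (155,38) and the bar has not been touched.

```bash
python3 -m crank '[[2,10.4,0,-0.18],[0.94,10.4,0,-0.18],[0.94,10.4,0,-0.18],[0.94,10.4,0,-0.18],[0.94,10.4,0,-0.18],[0.94,10.4,0,-0.18],[0.94,10.4,0,-0.18],[0.94,10.4,0,-0.18]]'; python3 m.py
```

```text
t: 6.2
tcp_pos: [0.565, -0.0177, 0.0898]
tool_rot: [[-0.568, 0.823, 0.005], [0.823, 0.568, -0.005], [-0.006, 0.001, -1.0]]
force: [2.1, -5.6, -3.5]
opening: 0.0002
gripper_force: 2.8
t 6.20 r 0.0604 phi 5.331 yaw+pi 5.317 z 0.0898 j6 -0.70 F [ 2.1 -5.6 -3.5]
wheel mod 2pi 3.410 1158 0.995795191351503
```

```bash
python3 -m crank '[[0.94,10.4,0,-0.18],[0.94,10.4,0,-0.18],[0.94,10.4,0,-0.18],[0.94,10.4,0,-0.18],[0.94,10.4,0,-0.18],[0.94,10.4,0,-0.18],[0.94,10.4,0,-0.18],[0.94,10.4,0,-0.18]]'; python3 m.py
```

```text
t: 7.25
tcp_pos: [0.5858, 0.0597, 0.0904]
tool_rot: [[-0.891, -0.454, 0.009], [-0.454, 0.891, 0.0], [-0.008, -0.004, -1.0]]
force: [4.2, 1.2, -3.2]
opening: -0.0002
gripper_force: 2.5
t 7.25 r 0.0625 phi 0.467 yaw+pi 0.472 z 0.0904 j6 -2.01 F [ 4.2  1.2 -3.2]
wheel mod 2pi 4.803 1117 0.9958567457046357
```

```bash
python3 -m crank '[[-12,0,0,0],[-12,0,0,0],[1.33,-14.7,0,0.18],[1.33,-14.7,0,0.18],[1.33,-14.7,0,0.18],[1.33,-14.7,0,0.18],[1.33,-14.7,0,0.18],[1.33,-14.7,0,0.18]]'; python3 -m crank '[[1.33,-14.7,0,0.18],[1.33,-14.7,0,0.18],[1.33,-14.7,0,0.18],[1.33,-14.7,0,0.18],[1.33,-14.7,0,0.18],[1.33,-14.7,0,0.18],[1.33,-14.7,0,0.18],[1.33,-14.7,0,0.18]]';python3 -m crank '[[1.33,-14.7,0,0.18],[1.33,-14.7,0,0.18],[1.33,-14.7,0,0.18],[1.33,-14.7,0,0.18],[1.33,-14.7,0,0.18],[1.33,-14.7,0,0.18],[1.33,-14.7,0,0.18],[1.33,-14.7,0,0.18]]';python3 -m crank '[[0,0,0,0]]'; python3 m.py
```

```text
t: 8.3
tcp_pos: [0.5976, -0.015, 0.0893]
tool_rot: [[-0.814, 0.581, 0.0], [0.581, 0.814, -0.0], [-0.001, -0.0, -1.0]]
force: [-0.1, -0.8, 0.1]
opening: -0.0002
gripper_force: 0.0
t: 9.3
tcp_pos: [0.492, -0.0401, 0.0894]
tool_rot: [[0.47, 0.883, 0.0], [0.883, -0.47, -0.0], [-0.0, 0.0, -1.0]]
force: [0.8, 0.2, -0.7]
opening: 0.0001
gripper_force: 0.0
t: 10.3
tcp_pos: [0.4533, 0.0616, 0.0895]
tool_rot: [[0.936, -0.351, 0.0], [-0.351, -0.936, -0.0], [0.0, 0.0, -1.0]]
force: [0.3, -0.1, 0.5]
opening: 0.0003
gripper_force: 0.0
t: 10.42
tcp_pos: [0.4538, 0.0618, 0.0895]
tool_rot: [[0.94, -0.341, 0.001], [-0.341, -0.94, -0.0], [0.001, -0.0, -1.0]]
force: [0.1, 0.8, 0.5]
opening: -0.0001
gripper_force: 0.0
t 10.43 r 0.0820 phi 2.763 yaw+pi 2.793 z 0.0895 j6 1.96 F [0.1 0.8 0.5]
wheel mod 2pi 4.844 742 0.9945091176340484
```

```bash
python3 -m crank '[[9,2.4,0,0],[9,0,0,0],[4,0,0,0],[3,0,0,0],[0.94,10.4,0,-0.18],[0.94,10.4,0,-0.18],[0.94,10.4,0,-0.18],[0.94,10.4,0,-0.18]]'; python3 -m crank '[[0.94,10.4,0,-0.18],[0.94,10.4,0,-0.18],[0.94,10.4,0,-0.18],[0.94,10.4,0,-0.18],[0.94,10.4,0,-0.18],[0.94,10.4,0,-0.18],[0.94,10.4,0,-0.18],[0.94,10.4,0,-0.18]]'; python3 m.py
```

```text
t: 11.48
tcp_pos: [0.4734, 0.0089, 0.0888]
tool_rot: [[0.931, 0.366, -0.005], [0.366, -0.931, 0.0], [-0.004, -0.002, -1.0]]
force: [-2.7, -0.2, 0.9]
opening: 0.0003
gripper_force: 1.2
t: 12.48
tcp_pos: [0.5438, -0.0273, 0.0891]
tool_rot: [[-0.242, 0.97, -0.001], [0.97, 0.242, -0.001], [-0.001, -0.001, -1.0]]
force: [-0.8, -1.1, -0.3]
opening: -0.0001
gripper_force: 0.5
t 12.47 r 0.0604 phi 4.944 yaw+pi 4.956 z 0.0891 j6 -0.37 F [-0.8 -1.1 -0.3]
wheel mod 2pi 0.110 1822 0.9961030172517079
```

View pics/last.png

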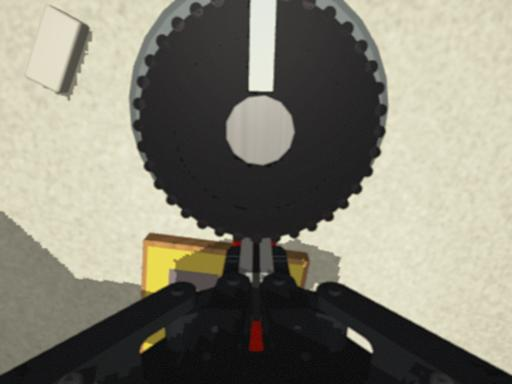

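The mark runs from (262,90) up to (265,0), on the side opposite the finger. The wheel is at about 6.39 rad, so the light contact slipped a little, and I'll press harder.

```bash
python3 -m crank '[[3,0,0,0],[0.94,10.2,0,-0.18],[0.94,10.2,0,-0.18],[0.94,10.2,0,-0.18],[0.94,10.2,0,-0.18],[0.94,10.2,0,-0.18],[0.94,10.2,0,-0.18],[0.94,10.2,0,-0.18]]';python3 m.py; python3 -m crank '[[0.94,10.2,0,-0.18],[0.94,10.2,0,-0.18],[0.94,10.2,0,-0.18],[0,0,0,0]]'; python3 m.py
```

```text
t: 13.52
tcp_pos: [0.5914, 0.0271, 0.0898]
tool_rot: [[-0.997, 0.071, 0.01], [0.071, 0.997, -0.002], [-0.01, -0.001, -1.0]]
force: [7.6, -2.4, -6.7]
opening: -0.0004
gripper_force: 4.3
t 13.53 r 0.0615 phi 6.212 yaw+pi 6.212 z 0.0898 j6 -1.52 F [ 7.6 -2.4 -6.7]
wheel mod 2pi 1.325 1855 0.9959596437710533
t: 14.08
tcp_pos: [0.5854, 0.06, 0.09]
tool_rot: [[-0.894, -0.448, 0.011], [-0.448, 0.894, 0.003], [-0.011, -0.002, -1.0]]
force: [9.6, 4.6, -5.5]
opening: 0.0001
gripper_force: 5.5
t 14.07 r 0.0623 phi 0.475 yaw+pi 0.465 z 0.0900 j6 -2.01 F [ 9.6  4.6 -5.5]
wheel mod 2pi 1.887 1843 0.9959798947601443
```

```bash
python3 -m crank '[[-13,0,0,0],[-14,0,0,0],[1.33,-14.7,0,0.18],[1.33,-14.7,0,0.18],[1.33,-14.7,0,0.18],[1.33,-14.7,0,0.18],[1.33,-14.7,0,0.18],[1.33,-14.7,0,0.18]]'; python3 -m crank '[[1.33,-14.7,0,0.18],[1.33,-14.7,0,0.18],[1.33,-14.7,0,0.18],[1.33,-14.7,0,0.18],[1.33,-14.7,0,0.18],[1.33,-14.7,0,0.18],[1.33,-14.7,0,0.18],[1.33,-14.7,0,0.18]]';python3 -m crank '[[1.33,-14.7,0,0.18],[1.33,-14.7,0,0.18],[1.33,-14.7,0,0.18],[1.33,-14.7,0,0.18],[1.33,-14.7,0,0.18],[1.33,-14.7,0,0.18],[1.33,-14.7,0,0.18],[1.33,-14.7,0,0.18]]';python3 -m crank '[[1.33,-14.7,0,0.18],[1.33,-14.7,0,0.18],[0,0,0,0]]'; python3 m.py
```

```text
t: 15.12
tcp_pos: [0.5983, -0.0146, 0.0892]
tool_rot: [[-0.814, 0.581, -0.0], [0.581, 0.814, -0.0], [0.0, -0.0, -1.0]]
force: [0.7, 0.4, -0.1]
opening: 0.0
gripper_force: 0.0
t: 16.12
tcp_pos: [0.4926, -0.0396, 0.0893]
tool_rot: [[0.47, 0.882, -0.001], [0.882, -0.47, -0.0], [-0.0, -0.0, -1.0]]
force: [-0.2, 0.7, -0.1]
opening: 0.0001
gripper_force: 0.0
t: 17.12
tcp_pos: [0.4539, 0.0619, 0.0894]
tool_rot: [[0.936, -0.351, -0.001], [-0.351, -0.936, -0.0], [-0.0, 0.0, -1.0]]
force: [0.1, 0.5, 0.6]
opening: -0.0003
gripper_force: 0.0
t: 17.5
tcp_pos: [0.4698, 0.0874, 0.0894]
tool_rot: [[0.759, -0.651, 0.001], [-0.651, -0.759, 0.0], [0.001, -0.001, -1.0]]
force: [-0.0, -0.7, 0.1]
opening: 0.0001
gripper_force: 0.0
t 17.50 r 0.0822 phi 2.393 yaw+pi 2.433 z 0.0894 j6 2.38 F [-0.  -0.7  0.1]
wheel mod 2pi 1.888 1318 0.9967347612734699
```

```bash
python3 -m crank '[[9,3.2,0,0],[9,0,0,0],[5,0,0,0],[4,0,0,0],[0.94,10.2,0,-0.18],[0.94,10.2,0,-0.18],[0.94,10.2,0,-0.18],[0.94,10.2,0,-0.18]]'; python3 -m crank '[[0.94,10.2,0,-0.18],[0.94,10.2,0,-0.18],[0.94,10.2,0,-0.18],[0.94,10.2,0,-0.18],[0.94,10.2,0,-0.18],[0.94,10.2,0,-0.18],[0.94,10.2,0,-0.18],[0.94,10.2,0,-0.18]]'; python3 m.py
```

```text
t: 18.55
tcp_pos: [0.4688, 0.0286, 0.0886]
tool_rot: [[1.0, 0.015, -0.008], [0.015, -1.0, 0.001], [-0.008, -0.001, -1.0]]
force: [-5.3, 2.0, 3.4]
opening: 0.0002
gripper_force: 2.8
t: 19.55
tcp_pos: [0.523, -0.0283, 0.089]
tool_rot: [[0.116, 0.993, -0.002], [0.993, -0.116, -0.001], [-0.001, -0.002, -1.0]]
force: [-0.6, 0.3, 0.1]
opening: 0.0003
gripper_force: 0.4
t 19.55 r 0.0603 phi 4.596 yaw+pi 4.596 z 0.0890 j6 -0.02 F [-0.6  0.3  0.1]
wheel mod 2pi 3.838 1246 0.9959611151018468
```

```bash
python3 -m crank '[[3,0,0,0],[0.94,10.2,0,-0.18],[0.94,10.2,0,-0.18],[0.94,10.2,0,-0.18],[0.94,10.2,0,-0.18],[0.94,10.2,0,-0.18],[0.94,10.2,0,-0.18],[0.94,10.2,0,-0.18]]';python3 m.py; python3 -m crank '[[0.94,10.2,0,-0.18],[0.94,10.2,0,-0.18],[0.94,10.2,0,-0.18],[0.94,10.2,0,-0.18],[0,0,0,0]]'; python3 m.py
```

```text
t: 20.6
tcp_pos: [0.586, 0.0069, 0.0896]
tool_rot: [[-0.909, 0.418, 0.006], [0.418, 0.909, -0.003], [-0.007, 0.0, -1.0]]
force: [4.6, -4.0, -4.8]
opening: 0.0
gripper_force: 3.3
t 20.60 r 0.0611 phi 5.869 yaw+pi 5.852 z 0.0896 j6 -1.20 F [ 4.6 -4.  -4.8]
wheel mod 2pi 5.025 1238 0.9958659923740852
t: 21.28
tcp_pos: [0.5894, 0.0498, 0.0899]
tool_rot: [[-0.96, -0.281, 0.008], [-0.281, 0.96, 0.002], [-0.008, -0.001, -1.0]]
force: [7.0, 3.8, -4.0]
opening: -0.0001
gripper_force: 3.9
t 21.27 r 0.0622 phi 0.299 yaw+pi 0.285 z 0.0899 j6 -1.84 F [ 7.   3.8 -4. ]
wheel mod 2pi 5.726 1227 0.9958417437222803
```

```bash
python3 -m crank '[[0.94,10.2,0,-0.18],[0.94,10.2,0,-0.18],[0.94,10.2,0,-0.18],[0,0,0,0]]'; python3 m.py
```

```text
t: 21.82
tcp_pos: [0.5729, 0.0772, 0.09]
tool_rot: [[-0.679, -0.734, 0.008], [-0.734, 0.679, 0.005], [-0.009, -0.003, -1.0]]
force: [6.7, 8.6, -4.3]
opening: 0.0
gripper_force: 5.2
t 21.82 r 0.0627 phi 0.816 yaw+pi 0.824 z 0.0900 j6 -2.34 F [ 6.7  8.6 -4.3]
wheel mod 2pi 6.243 1228 0.99585756118721
```

View pics/last.png

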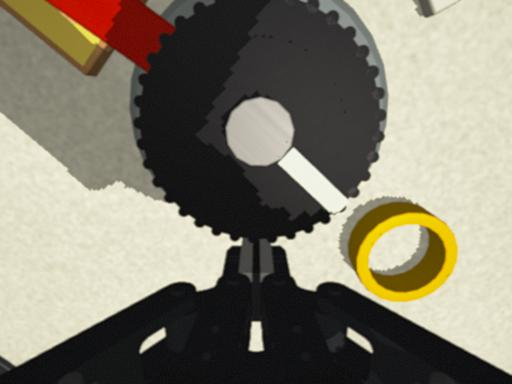

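The mark's outer end is at (345,208), with the pointer hidden under the rim on the near side. I'll retract and lift so that both show in one view.

```bash
python3 -m crank '[[-15,0,0,0],[-15,0,0,0],[-10,0,-40,0],[0,0,-40,0],[0,0,-40,0],[0,0,0,0],[0,0,0,0]]'; python3 m.py; python3 - <<'E'
from h import *
s=arm.get_state();im=cv2.imread('pics/last.png');cv2.imwrite('pics/w2.png',im)
y=mask(im,(15,120,90),(35,255,255));n,l,st,c=cv2.connectedComponentsWithStats(y)
for k in range(1,n):
    if st[k,4]>60:print(st[k],c[k],ray('wrist',c[k],.023,s))
E
```

```text
t: 22.75
tcp_pos: [0.5958, 0.1042, 0.2088]
tool_rot: [[-0.677, -0.736, -0.001], [-0.736, 0.677, -0.0], [0.001, 0.001, -1.0]]
force: [-0.7, -0.7, -0.5]
opening: -0.0002
gripper_force: 0.0
t 22.75 r 0.0980 phi 0.835 yaw+pi 0.827 z 0.2088 j6 -2.29 F [-0.7 -0.7 -0.5]
wheel mod 2pi 6.246 397 0.9964022115673479
[  96    0   61   38 1206] [130.17827529  14.14096186] [[ 0.57944384 -0.07749125]]
[296 109  23  23 289] [306.53287197 119.78892734] [[0.52362209 0.09715091]]
[ 322  137   69   67 1586] [355.92244641 169.31967213] [[0.51832185 0.16829843]]
```

View pics/last.png

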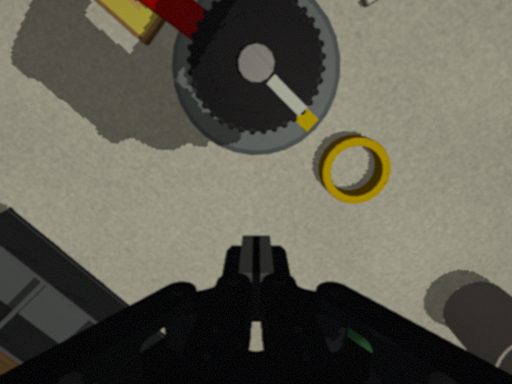

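The mark (outer end about (302,115)) and the pointer (306,120) now nearly line up about the boss at (256,63). I'll check the axis estimate more closely.

```bash
python3 - <<'E'
from h import *
s=arm.get_state();im=cv2.imread('pics/w2.png')
h=cv2.cvtColor(im,cv2.COLOR_BGR2HSV);roi=np.zeros(h.shape[:2],np.uint8);roi[35:125,225:320]=1
m=((h[...,2]>95)&(h[...,1]<70)).astype(np.uint8)*roi
n,l,st,c=cv2.connectedComponentsWithStats(m)
for k in range(1,n):
    if st[k,4]>40:
        ct=cv2.findContours((l==k).astype(np.uint8),0,1)[0][0]
        print(st[k],c[k],cv2.minEnclosingCircle(ct),ray('wrist',c[k],.098,s),ray('wrist',c[k],.088,s))
        if st[k,4]<700:
            q=ray('wrist',np.argwhere(l==k)[:,::-1],.088,s);vx,vy,x0,y0=cv2.fitLine(q.astype(np.float32),2,0,.01,.01).ravel();print('line',np.arctan2(vy,vx),x0,y0)
for ax in [(.530,.0315),(.530,.0325),(.531,.0315)]:
    a=mark(im,s,np.array(ax))[0];p=np.array([.5236,.0972])-ax;print(ax,a,np.arctan2(p[1],p[0]))
E
```

```text
[ 239   44   35   38 1040] [255.92980769  62.59903846] ((256.0, 62.5945930480957), 18.83514404296875) [[0.52980723 0.03159386]] [[0.52914647 0.03091199]]
[267  74  53  43 775] [291.76387097  97.00645161] ((293.3636474609375, 97.40908813476562), 30.536649703979492) [[0.52641003 0.06587929]] [[0.52560628 0.06664055]]
(0.53, 0.0315) 1.6487228160594636 1.667902428368232
(0.53, 0.0325) 1.6513664219129065 1.669393660442782
(0.531, 0.0315) 1.6808948846141836 1.6829568038934073
```

The mark and pointer agree to within about 0.02 rad, so the wheel is done. Next I move to the near side of the bar.

```bash
python3 -m crank '[[0,0,0,0.18],[0,0,0,0.18],[0,0,0,0.18],[0,0,0,0.18],[0,0,0,0.18],[0,0,0,0.18],[0,0,0,0.18],[0,0,0,0.18]]'; python3 -m crank '[[0,0,0,0.18],[0,0,0,0.18],[0,0,0,0.18],[0,0,0,0.18],[0,0,0,0.18],[0,0,0,0.18],[0,0,0,0.18],[0,0,0,0.18]]';python3 -m crank '[[0,0,0,0.18],[0,0,0,0.18],[0,0,0,0.18],[0,0,0,0.18],[0,0,0,0.17],[0,0,0,0],[-28,45,0,0],[-28,45,0,0]]';python3 -m crank '[[-28,45,0,0],[-28,45,0,0],[0,0,0,0],[0,0,0,0]]'; python3 - <<'E'
from h import *
s=arm.get_state();print(s['t'],s['tcp_pos'],s['tool_rot'],s['joint_pos'])
im=cams.get_image('wrist');cv2.imwrite('pics/w3.png',im)
m=mask(im,(0,150,60),(8,255,255));c,st,b=blob(m);ct=max(cv2.findContours(b,0,2)[0],key=cv2.contourArea)
q=ray('wrist',cv2.boxPoints(cv2.minAreaRect(ct)),.05,s);print(q)
E
```

```text
t: 23.8
tcp_pos: [0.5951, 0.1039, 0.2071]
tool_rot: [[-0.814, 0.58, -0.004], [0.58, 0.814, -0.001], [0.003, -0.003, -1.0]]
force: [0.5, 0.1, 0.1]
opening: 0.0001
gripper_force: 0.0
t: 24.8
tcp_pos: [0.5951, 0.1039, 0.2071]
tool_rot: [[0.469, 0.883, -0.004], [0.883, -0.469, -0.001], [-0.002, -0.004, -1.0]]
force: [0.3, -0.5, -0.5]
opening: 0.0003
gripper_force: 0.0
t: 25.8
tcp_pos: [0.5583, 0.0043, 0.2081]
tool_rot: [[0.979, 0.203, -0.002], [0.203, -0.979, -0.0], [-0.002, -0.0, -1.0]]
force: [0.6, 0.2, 0.1]
opening: 0.0
gripper_force: 0.0
t: 26.3
tcp_pos: [0.5218, -0.0944, 0.2088]
tool_rot: [[0.98, 0.198, -0.001], [0.198, -0.98, 0.001], [-0.001, -0.001, -1.0]]
force: [-0.7, 0.4, 0.0]
opening: -0.0002
gripper_force: 0.0
26.3 [ 0.52180762 -0.09439631  0.20878169] [[ 9.80183509e-01  1.98089883e-01 -8.29009556e-04]
 [ 1.98090610e-01 -9.80183288e-01  9.12065529e-04]
 [-6.31910359e-04 -1.05821060e-03 -9.99999240e-01]] [-2.59084495e-01  2.77129154e-01  1.65109118e+00  7.14109263e-04
  1.21440742e+00  1.11205309e+00]
[[ 0.55307343 -0.00813379]
 [ 0.58391899 -0.15479869]
 [ 0.55856924 -0.16210033]
 [ 0.52683152 -0.01142021]]
```

View pics/w3.png

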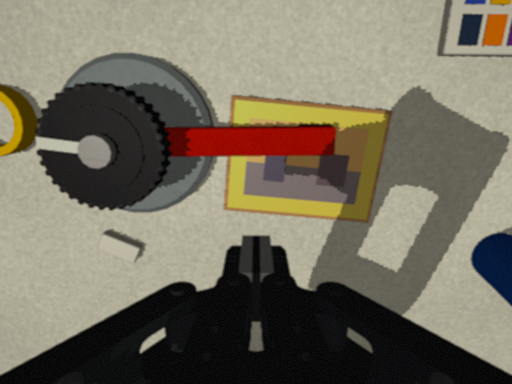

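The bar's near edge runs from (168,158) to (333,154), and the fingertips at (256,237) are over the near side of the painting with room to come down. The bar is 11 mm ahead of the finger face.

```bash
python3 -m crank '[[-5,0,45,0],[0,0,45,0],[0,0,45,0],[0,0,22,0],[0,0,0,0],[8,0,0,0],[6,0,0,0],[0,0,0,0]]'; python3 -m crank '[[12,1.8,0,-0.1],[12,1.8,0,-0.1],[12,1.8,0,-0.1],[12,1.8,0,-0.1],[0,0,0,0]]'
```

```text
t: 27.35
tcp_pos: [0.5327, -0.0928, 0.0535]
tool_rot: [[0.98, 0.198, 0.003], [0.198, -0.98, -0.001], [0.003, 0.001, -1.0]]
force: [0.4, -0.1, -0.6]
opening: 0.0005
gripper_force: 0.0
t: 27.98
tcp_pos: [0.5792, -0.0832, 0.0529]
tool_rot: [[0.826, 0.563, 0.002], [0.563, -0.826, -0.0], [0.001, 0.001, -1.0]]
force: [-0.1, 0.2, 0.2]
opening: -0.0001
gripper_force: 0.0
```

```bash
python3 -m crank '[[12,1.8,0,-0.1],[12,1.8,0,-0.1],[12,1.8,0,-0.1],[12,1.8,0,-0.1],[12,1.8,0,-0.1],[12,1.8,0,-0.1],[12,1.8,0,-0.1],[0,0,0,0]]'; python3 - <<'E'
from h import *
im=cams.get_image('top')
cv2.imwrite('pics/crop1.png',cv2.resize(im[160:290,170:340],None,fx=4.5,fy=4.5,interpolation=cv2.INTER_CUBIC))
E
```

```text
t: 28.98
tcp_pos: [0.6391, -0.0261, 0.0526]
tool_rot: [[0.271, 0.963, 0.001], [0.963, -0.271, 0.0], [0.0, 0.0, -1.0]]
force: [0.4, 1.2, -0.8]
opening: -0.0003
gripper_force: 0.0
```

View pics/crop1.png

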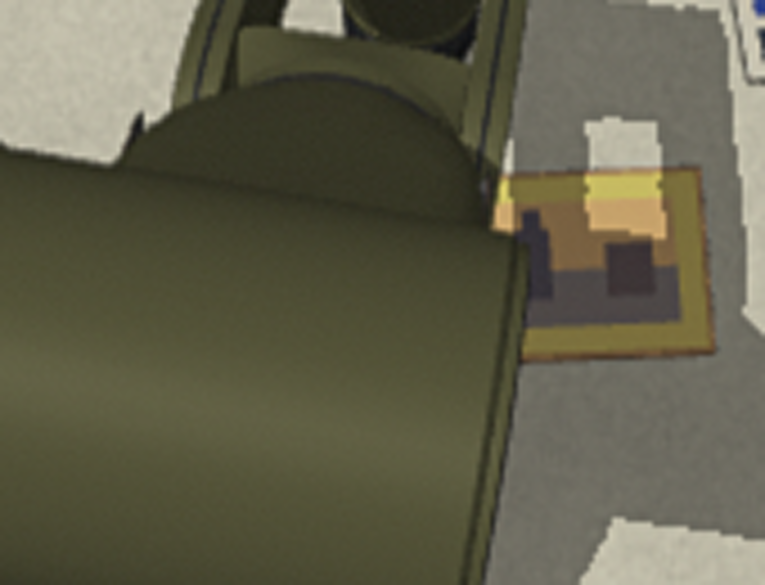

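The arm hides the clamp in this view. The painting's right edge is where it was, near (700,170) to (712,352), and the bar is no longer over it. I'll back off, rise and check numerically.

```bash
python3 -m crank '[[-15,0,0,0],[-20,0,0,0],[0,0,-40,0],[0,0,-50,0],[0,0,-50,0],[0,0,-50,0],[0,0,0,0],[0,0,0,0]]'; python3 m.py; python3 - <<'E'
from h import *
s=arm.get_state();im=cv2.imread('pics/last.png')
c,st,b=blob(mask(im,(0,150,60),(8,255,255)));p=ray('wrist',c,.05,s)[0];d=p-[.53,.0315];print('bar',c,st,p,'angle',np.arctan2(d[1],d[0])+np.pi-1.667)
y=mask(im,(15,120,90),(35,255,255));n,l,st,c=cv2.connectedComponentsWithStats(y)
for k in range(1,n):
    if st[k,4]>60:print(st[k],c[k],ray('wrist',c[k],.023,s))
# painting, before/after in top view
t=cams.get_image('top');t0=cv2.imread('pics/top0.png')
for q in(t0,t):
    m=mask(q,(15,60,60),(35,255,255),(262,190,335,250));print(cv2.boundingRect(m))
E
```

```text
t: 30.02
tcp_pos: [0.6287, -0.0614, 0.2421]
tool_rot: [[0.27, 0.963, -0.001], [0.963, -0.27, -0.0], [-0.0, -0.001, -1.0]]
force: [-0.2, 0.1, -0.1]
opening: -0.0
gripper_force: 0.0
t 30.02 r 0.1355 phi 5.528 yaw+pi 4.439 z 0.2421 j6 0.11 F [-0.2  0.1 -0.1]
wheel mod 2pi 6.259 349 0.9960311498303702
bar [255.00050891 108.50814249] [ 177   94  155   30 3930] [ 0.64401666 -0.00210326] angle 1.187984699225095
[102  31  20  16 211] [111.52132701  38.76777251] [[0.52451562 0.09981837]]
[ 464  163   48  212 7803] [491.9100346 259.6552608] [[ 0.87267954 -0.2515568 ]]
[ 133  168  119  113 5326] [196.70672174 216.51333083] [[ 0.54517987 -0.10207261]]
[369 291  17  13 136] [377.41176471 297.15441176] [[ 0.73031745 -0.26702021]]
(270, 197, 59, 44)
(262, 190, 67, 60)
```

```bash
python3 -c "
from bench import workorder
print(workorder.sign_off())"
```

```text
the job is handed in; nothing more can be done
None
```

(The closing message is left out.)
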